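# Reset the bench supply under its push-latch cover

### The arm

A 7-joint arm with a two-finger parallel gripper is mounted at the origin on the work surface. World frame = base frame: x ahead of the robot, y to its left, z up, the work surface at z = 0. Lengths are in m, angles in rad, forces in N, time in s.
With the tool pointing down it reaches from about 0.4 to 0.85 m from the base axis. Payload 10.4 kg.
Tool frame: the origin (TCP) lies on the centre line of the jaws, within the pads' length; the fingertips stand r.finger_overhang ahead of it and the grasp point (between the pads) lies 5 mm behind it (r.finger_overhang is the distance from the TCP to the fingertips, in m); z points along the fingers, y is the line along which they close (so a half turn about z gives the same grasp; the last joint's range is limited). The gripper opens to 87 mm and grips with 3 to 60 N. Pads are 19 mm wide; open, the fingers measure 117 mm over their backs; the gripper's body (75 mm by 190 mm) begins 51 mm behind the grasp point.
Start: joints at [-0.023, 0.332, -0.065, 1.46, 0.022, 1.35, -0.088], TCP at [0.625, 0, 0.237] pointing down, gripper open.
Joint ranges: [-2.6, 2.6], [-0.5, 2.12], [-1.47, 1.34], [0.16, 2.42], [-1.27, 4.41], [0.06, 2.06], [-2.6, 2.6]. Speed limits (rad/s): [2.22, 2.22, 2.79, 2.79, 3.14, 3.14, 3.14].

### API

Orientations are given as a unit quaternion [x, y, z, w].
In Python, from bench import read_state, viewer, r gives the robot as it stands.
- The arm moves only by the tool carry_out, never from a script. Its argument "moves" is a list of rows, each a list of 6 numbers: the shift along the tool's x, y, z in units of 40 mm (1.0 is 40 mm), then the turn, a rotation vector about the tool's x, y, z in units of 8 degrees (1.0 is 8 degrees). A call has 1 to 20 rows; each row shifts and turns the commanded pose from where the row before left it, along the tool's axes as they then stand; what a row does not reach is not made up. A row lasts 1/8 s, in which the tool goes at most 62.5 mm and 10.7 degrees, less where a joint would pass 70% of its speed; a pose out of reach is approached as far as the arm can. A call is refused whole if a number of a shift passes 1 or a number of a turn 1, either way. A call with a gripper value outside its range is refused whole. "fingers" is the finger opening in mm, from 0 to 87, set as the call begins (left out, the last holds). The fingers move at their own pace and stop on an object; "force" is the grip in N (left out, the last holds). Time passes only in rows, so rows that do not move let the fingers close. It gives the time, the measured TCP pose, the force, the opening and the grip force at its end, in the units of the state.
- read_state(): the state, without advancing time (a new reading comes with each control period).
- viewer.camera(name): name is "scene" or "side" or "wrist"; returns a dict with "pixels" (400x640x3 uint8, red, green, blue), "range_z" (400x640 float32, m along the optical axis (not along the pixel's ray), 0 where there is no reading), "fx", "fy", "cx", "cy" (pixels), "xyz" and "orientation" of the camera in the world. Camera axes: x right, y down, z forward; pixel columns grow to the right and rows downward; lengths in m; the calibration is good to about 2 mm. A picture is of the moment at which its call begins.
- r.close_job(): hands the job in; it is judged then, once.
The state is a dict: "time": time; "joint_positions": joint angles; "joint_vel": joint speeds; "joint_torque": joint torques, N m; "ee_pos": TCP position; "eef_rot": TCP orientation; "ft_force": force on the tool from outside, world axes, zero at the start; "torque": the same for the moment, N m; "width": finger opening in m; "grip_force": force on a finger pad.
Only numpy, scipy, OpenCV 4.12 (cv2) and the standard library are available. Lean on these libraries where they do the work, as an engineer would, in place of code of your own. Each camera call takes 0.05 s, during which the arm holds its last target. There are 200 camera calls.

### The job

The bench supply has tripped: press its yellow cover in and let go so that it pops fully open, push the red reset button inside all the way down and let it come up, then push the cover shut and press it in once more so that it stays latched, level. Only touch and push, with closed fingertips: push the cover from its outside, never pinch, hook or lift it by its inner face, pick up nothing, and leave the loose things on the bench where they are.

Things in the scene. Friction and masses are not known exactly. Their poses are not given: they have to be found in the camera images.
- supply: Grey bench supply, fixed, 170 mm deep (its x) by 130 mm wide (its y), rim 80 mm above the bench, with a yellow cover on top. Origin: centre of its underside on the bench. Its x points from its front to its back (the hinge side), y to its left, z up; it is turned up to 0.35 rad either way from the bench's x. Only the cover and the button inside move.
- cover (a joint): Angle of the yellow cover, rad: 0 latched shut, level; 1.30 fully open, nearly upright; negative: pressed in beyond shut, hard stop at -0.072 (7 mm down at the dot). Push-push latch: each full press to the stop (about 3 N, then the stop) and release switches it: a latched cover swings fully open on a damped spring in about 1 s (back off upwards), an open one pushed down to the stop stays shut.
- cover_mark (a point): Black dot, 20 mm across, on the yellow cover's outer face, on its centre line, 95 mm from the hinge line and 25 mm from the free front edge; moves with the cover; z is the face's outward normal. The cover is 120 mm long from hinge to front edge, 100 mm wide, 8 mm thick with a thin 13 mm skirt, its outer face 8 mm above the hinge line when shut (96 mm above the bench).
- cover_hinge (a point): Middle of the cover's hinge line, along the cover's back edge, 60 mm behind the supply's centre, 88 mm above the bench; fixed to the supply. The line runs along its y axis. The spring resists closing with about 0.1 N m when open, 0.26 N m when shut.
- reset_btn_top (a point): Centre of the top of the red round reset button, 24 mm across, inside the supply, hidden while the cover is shut: 32 mm in front of the supply's centre (92 mm in front of the hinge line), 68 mm above the bench, on its centre line, in an opening 128 mm long and 106 mm wide with walls up to 80 mm above the bench (rear 84). The front wall is 33 mm from the button's centre.
- reset_btn (a joint): how far the reset button is pressed, m: 0 up, 0.006 fully down; a spring (about 5 N when fully down) brings it up again.
- cover_liner: White inner face of the yellow cover, 112 by 94 mm, 5 mm thick, carried on its underside; not to be touched with more than a brush (the cover is only pushed on its outside). Origin on the hinge line; when shut its axes are the supply's.
- meter: white bench meter with a dark display and a round black selector on top, fixed, 150 by 130 by 80 mm (selector to 94 mm). Not to be worked on. Origin: centre of its underside.
- glue: white glue bottle with a nozzle, 36 mm across, 95 mm tall, standing loose; its origin is at the centre of its underside
- cell0: blue cylindrical battery cell, 26 mm across, 65 mm tall, standing loose; origin at the centre of its underside
- cell1: a second blue battery cell, as cell0
- screwdriver: loose screwdriver with a wooden handle, lying flat; origin under its middle
- wrench: loose steel wrench, lying flat; origin under its middle
- mug: loose blue mug, 76 mm across, 85 mm tall; origin at the centre of its underside
- cap_jar: loose small clear jar with yellow lid, 48 mm across, 50 mm tall; origin at the centre of its underside

How it is judged:
By the outcome, as a careful person would: the job done as asked, in the order asked, and still so for the second after the job is handed in, with the robot touching nothing.
It also fails if it takes over 58 s, if anything falls off the work surface, if the arm or the gripper's body presses on something with over 40 N, if the wrist force passes 120 N, or if a joint passes its speed limit or range.

## Working session

There is one attempt and no reset: what is moved stays moved. The work goes in short steps, Python scripts to look and compute and a tool call to move; the robot and the scene stay as the last step left them, time stands still between calls to the robot, and variables do not carry over. Pictures are saved under pics/ and viewed, at most 10 in all, crops included, and the job is handed in when it is done.

Besides the shell and the picture viewer there is one more tool, called after "Emit:" by a JSON object that holds its "name" and its "arguments", one argument or row to a line. carry_out: Moves the arm, as the interface text tells. Its arguments: {"type":"object","properties":{"moves":{"type":"array","items":{"type":"array","items":{"type":"number"}}},"fingers":{"type":"number"},"force":{"type":"number"}},"required":["moves"]}

```bash
mkdir -p pics
cat > h.py <<'E'
import numpy as np,cv2
from scipy.spatial.transform import Rotation as R
from bench import read_state,viewer,r
def cam(n,f=None):
    c=viewer.camera(n)
    if f: cv2.imwrite('pics/'+f,c['pixels'][:,:,::-1])
    return c
def cloud(c):
    v,u=np.mgrid[0:400,0:640]; z=c['range_z']
    p=np.stack([(u-c['cx'])*z/c['fx'],(v-c['cy'])*z/c['fy'],z],-1)
    return p@R.from_quat(c['orientation']).as_matrix().T+np.array(c['xyz'])
E
python3 - <<'E'
from h import *
s=read_state();print(s,r.finger_overhang)
c=cam('scene','a.png');d=cam('side','b.png')
for k in(c,d):
    P=cloud(k);h=cv2.cvtColor(k['pixels'],cv2.COLOR_RGB2HSV)
    m=(h[...,0]>18)&(h[...,0]<35)&(h[...,1]>120)&(h[...,2]>80)&(k['range_z']>0)&(abs(P[...,2]-.096)<.006)
    q=P[m];print(k['xyz'],m.sum(),q.mean(0),cv2.minAreaRect(q[:,:2].astype(np.float32)*1000), np.median(q[:,2]))
E
```

```text
{'time': 0.0, 'joint_positions': array([-0.02258429,  0.33286905, -0.06470625,  1.46093549,  0.02160281,
        1.34987671, -0.08850336]), 'joint_vel': array([ 0.00037477, -0.00163359,  0.00061537,  0.00158426,  0.00020163,
        0.00177777,  0.00016697]), 'joint_torque': array([-1.20520472e-04, -6.23245955e+01,  2.44190963e-02, -3.89891267e+01,
       -6.13984605e-02,  3.97891912e-02,  1.87085252e-04]), 'ee_pos': array([ 6.24641920e-01, -1.12954337e-05,  2.35758479e-01]), 'eef_rot': array([ 7.07103669e-01,  7.07109551e-01, -5.14714193e-04, -4.69195990e-04]), 'ft_force': array([ 0.13215647,  0.76953778, -0.23876926]), 'torque': array([-0.02632513, -0.02063569, -0.03737449]), 'grip_force': 0.0, 'width': 0.08699764827732974} 0.014
[ 1.29503882 -0.2219824   0.90153824] 1474 [ 0.53215894 -0.18742455  0.09604962] ((528.0733032226562, -187.25967407226562), (123.35041809082031, 100.88948059082031), 18.772903442382812) 0.09611266568391752
[ 0.3229972  -0.85988557  0.96528582] 1502 [ 0.52829248 -0.19125972  0.09695892] ((528.9104614257812, -187.47048950195312), (122.78614807128906, 102.53820037841797), 20.065200805664062) 0.09712115165750451
```

View pics/a.png

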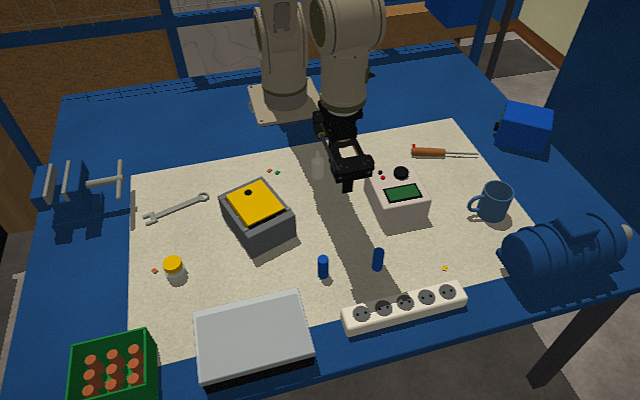

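View pics/b.png

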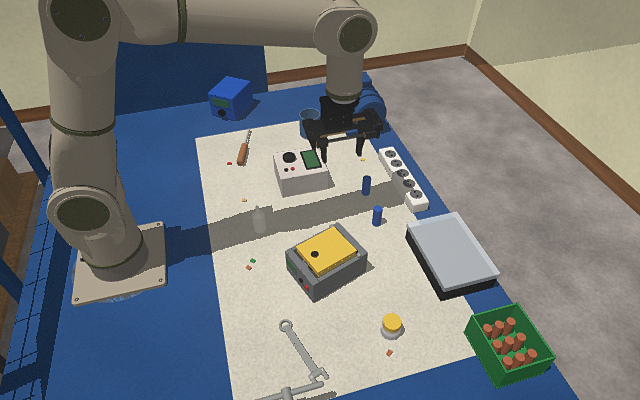

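The scene view shows the supply left of the arm, with the black dot at (248,192). In the side view the dot is at (314,254). The front of the cover faces the robot, and the meter and cells stand clear of it.

```bash
cat >> h.py <<'E'
yaw=0.34; ctr=np.array([.5285,-.1874])
ex=np.array([np.cos(yaw),np.sin(yaw)]); ey=np.array([-ex[1],ex[0]])
hinge=ctr+.06*ex
def w(a,b=0): return hinge+a*ex+b*ey   # a along supply x from hinge
def delta(a,z,b=0,yawt=None):
    "tip goal (supply frame from hinge, height) -> units of moves"
    s=read_state();Rt=R.from_quat(s['eef_rot']);tip=np.array(s['ee_pos'])+Rt.apply([0,0,r.finger_overhang])
    g=np.r_[w(a,b),z]; d=Rt.inv().apply(g-tip)/.04
    t=tip[:2]-hinge
    M=Rt.as_matrix();print('tip a,b,z',t@ex,t@ey,tip[2],'d',d.round(2),'tool x in supply',ex@M[:2,0],ey@M[:2,0],'z',M[:,2].round(3),'F',np.round(s['ft_force'],1),s['time'],s['joint_positions'].round(2))
E
python3 - <<'E'
from h import *
for n,g in(('scene',(248,192)),('side',(314,254))):
    c=cam(n);P=cloud(c);g8=c['pixels'].max(2);u,v=g
    m=np.zeros((400,640),bool);m[v-8:v+8,u-8:u+8]=True;m&=(g8<60)
    q=P[m];print(n,m.sum(),np.median(q,0))
print(w(-.095),hinge);delta(-.095,.15)
E
```

```text
scene 27 [ 0.4935338  -0.19701111  0.09710291]
side 31 [ 0.49614149 -0.19822391  0.09803935]
[ 0.49550359 -0.19907205] [ 0.58506528 -0.16739077]
tip a,b,z 0.09327611772895028 0.14456735983225 0.222090704073226 d [-4.98 -3.23  1.8 ] tool x in supply 0.3334696236442902 0.942760844228092 z [-0.001 -0.    -1.   ] F [ 0.1 -0.2  0.2] 0.2 [-0.02  0.33 -0.06  1.46  0.02  1.35 -0.09]
```

Emit:
{"name": "carry_out", "arguments": {
  "moves": [
    [-1,-0.65,0,0,0,0],
    [-1,-0.65,0,0,0,0],
    [-1,-0.65,0,0,0,0],
    [-1,-0.65,0,0,0,0],
    [-1,-0.65,0,0,0,0],
    [0,0,0,0,0,0.98],
    [0,0,0,0,0,0.98],
    [0,0,0,0,0,0.98],
    [0,0,0,0,0,0.98],
    [0,0,0,0,0,0.98],
    [0,0,0,0,0,0.98],
    [0,0,0,0,0,0.98],
    [0,0,0,0,0,0.98],
    [0,0,0,0,0,0.98],
    [0,0,0,0,0,0]
  ],
  "fingers": 0,
  "force": 20
}}

```text
time: 2.08
ee_pos: [0.4949, -0.1999, 0.2364]
eef_rot: [0.986, 0.169, -0.0, -0.0]
ft_force: [0.5, -0.5, -0.7]
width: 0.0003
grip_force: 0.0
```

Run:
```python
from h import *
delta(-.095,.11)
c=cam('wrist','w.png');print(read_state()['width'])
```

```text
tip a,b,z -0.09581594068334222 -0.0006230814998275994 0.22244041674264997 d [ 0.02 -0.02  2.81] tool x in supply 0.9999999747199432 0.00018595262541751644 z [-0.  0. -1.] F [ 0.5 -0.5 -0.7] 2.075 [ 0.17  0.13  0.14  1.71 -0.02  1.3  -0.92]
0.0006633961593303724
```

View pics/w.png

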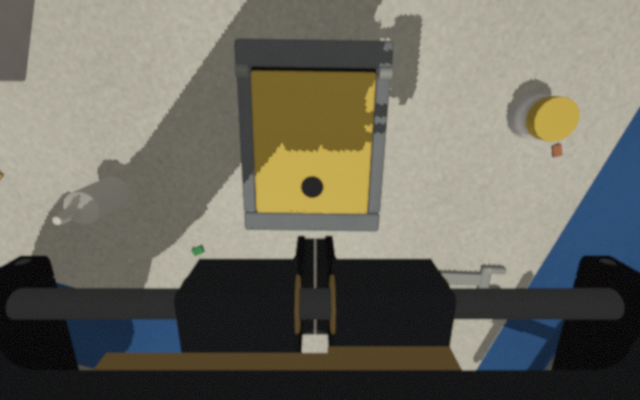

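The wrist view shows the tool square to the supply, with the dot at (312,187) on the finger centre line (~315). Next I go down and stop just above the cover.

Emit:
{"name": "carry_out", "arguments": {
  "moves": [
    [0,0,1,0,0,0],
    [0,0,1,0,0,0],
    [0,0,0.9,0,0,0],
    [0,0,0.15,0,0,0],
    [0,0,0,0,0,0]
  ]
}}

```text
time: 2.75
ee_pos: [0.4954, -0.2002, 0.1154]
eef_rot: [0.986, 0.169, 0.0, 0.0]
ft_force: [-0.1, 0.2, 0.4]
width: 0.0004
grip_force: 0.0
```

Emit:
{"name": "carry_out", "arguments": {
  "moves": [
    [0,0,0.1,0,0,0],
    [0,0,0.1,0,0,0],
    [0,0,0.1,0,0,0],
    [0,0,0,0,0,0]
  ]
}}

```text
time: 3.25
ee_pos: [0.4958, -0.2004, 0.104]
eef_rot: [0.986, 0.169, 0.001, 0.0]
ft_force: [-2.0, -0.4, 9.5]
width: 0.0005
grip_force: 4.8
```

Emit:
{"name": "carry_out", "arguments": {
  "moves": [
    [0,0,0.05,0,0,0],
    [0,0,0,0,0,0],
    [0,0,-0.6,0,0,0],
    [0,0,-1,0,0,0],
    [0,0,-1,0,0,0],
    [0,0,-1,0,0,0],
    [0,0,0,0,0,0],
    [0,0,0,0,0,0],
    [0,0,0,0,0,0],
    [0,0,0,0,0,0],
    [0,0,0,0,0,0],
    [0,0,0,0,0,0],
    [0,0,0,0,0,0]
  ]
}}

```text
time: 4.88
ee_pos: [0.495, -0.2, 0.2445]
eef_rot: [0.986, 0.169, 0.0, -0.0]
ft_force: [-0.2, -0.1, -0.1]
width: 0.0003
grip_force: 0.0
```

Run:
```python
from h import *
delta(-.095,.075)
c=cam('side');d=cam('wrist')
P=cloud(c);h=cv2.cvtColor(c['pixels'],cv2.COLOR_RGB2HSV)
D=P[...,:2]-hinge;a=D@ex;b=D@ey
ok=(abs(b)<.06)&(a>-.15)&(a<.05)
m=(h[...,0]>18)&(h[...,0]<35)&(h[...,1]>120)&ok&(c['range_z']>0)
print('yellow z max',P[m][:,2].max(),a[m].min(),a[m].max())
P=cloud(d);D=P[...,:2]-hinge;a=D@ex;b=D@ey
h=cv2.cvtColor(d['pixels'],cv2.COLOR_RGB2HSV)
m=((h[...,0]<8)|(h[...,0]>172))&(h[...,1]>130)&(h[...,2]>50)&(abs(b)<.06)&(a>-.15)&(a<.0)
print('red',m.sum(),np.median(a[m]),np.median(b[m]),np.median(P[m][:,2]),a[m].min(),a[m].max(),b[m].min(),b[m].max())
cv2.imwrite('pics/c.png',np.hstack([c['pixels'][150:350,200:440],cv2.resize(d['pixels'],(480,300))[:200]])[:,:,::-1])
```

```text
tip a,b,z -0.09574793216690598 -0.0006929711501932972 0.23053108654624171 d [ 0.02 -0.02  3.89] tool x in supply 0.9999997464259172 -0.000708759850019601 z [ 0.  0. -1.] F [-0.2 -0.1 -0.1] 4.875 [ 0.17  0.12  0.14  1.7  -0.02  1.32 -0.92]
yellow z max 0.34003548411499596 -0.13097822211539914 0.003749522500165165
red 533 -0.09061733490801531 0.002599337224729648 0.0673897843195208 -0.10666374420307491 -0.010954559331734974 -0.009399279763827591 0.014804375225379453
```

View pics/c.png

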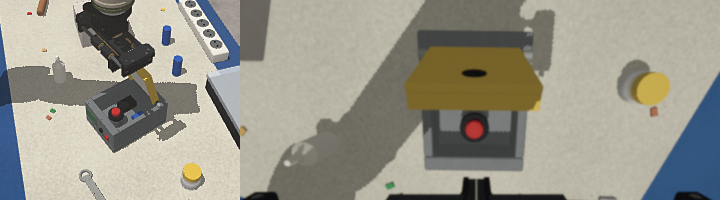

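The crop shows the cover standing open and the red button visible at (473,129) in the right half. I'll check the cover's angle next.

```bash
cat >> h.py <<'E'
def angle(n='wrist'):
    d=cam(n);P=cloud(d);D=P[...,:2]-hinge;a=D@ex;b=D@ey
    h=cv2.cvtColor(d['pixels'],cv2.COLOR_RGB2HSV)
    m=(h[...,0]>18)&(h[...,0]<35)&(h[...,1]>110)&(abs(b)<.04)&(a>-.14)&(a<.03)&(P[...,2]<.215)&(P[...,2]>.08)
    A,Z=a[m],P[m][:,2]
    if m.sum()>20:
        q=np.percentile(Z,[1,50,99]);print(n,m.sum(),'z',q,'a at z',[np.median(A[abs(Z-x)<.004]) for x in q],'line ang',np.arctan(-1/np.polyfit(Z,A,1)[0]))
    return d
E
python3 - <<'E'
from h import *
d=angle();print(d['xyz'],(np.array(d['xyz'][:2])-hinge)@ex);angle('side');angle('scene')
E
```

```text
wrist 10886 z [0.09677054 0.1981606  0.20571718] a at z [np.float64(0.00598650046490876), np.float64(-0.03578620120169119), np.float64(-0.026821467972193504)] line ang 1.2059502528926793
[ 0.57475485 -0.17109448  0.39260687] -0.010955344279188414
side 70 z [0.16445817 0.20183864 0.20859372] a at z [np.float64(nan), np.float64(-0.036749353950272096), np.float64(-0.028612465484865075)] line ang 1.3691190980093069
scene 1544 z [0.09247677 0.15483872 0.20596947] a at z [np.float64(0.004754840171437095), np.float64(-0.011963634307685041), np.float64(-0.02729330614044482)] line ang 1.2715193103677032
  return _methods._mean(a, axis=axis, dtype=dtype,
  ret = ret.dtype.type(ret / rcount)
```

The cover is fully open at about 1.3 rad. The wrist camera sits about 85 mm to the hinge side of the tool. I'll turn the tool half round so nothing comes near the cover when I go down on the button.

Emit:
{"name": "carry_out", "arguments": {
  "moves": [
    [0,0,0,0,0,-1],
    [0,0,0,0,0,-1],
    [0,0,0,0,0,-1],
    [0,0,0,0,0,-1],
    [0,0,0,0,0,-1],
    [0,0,0,0,0,-1],
    [0,0,0,0,0,-1],
    [0,0,0,0,0,-1],
    [0,0,0,0,0,-1],
    [0,0,0,0,0,-1],
    [0,0,0,0,0,-1],
    [0,0,0,0,0,-1],
    [0,0,0,0,0,-1],
    [0,0,0,0,0,-1],
    [0,0,0,0,0,-1],
    [0,0,0,0,0,-1],
    [0,0,0,0,0,-1],
    [0,0,0,0,0,-1],
    [0,0,0,0,0,-1],
    [0,0,0,0,0,-1]
  ]
}}

```text
time: 7.62
ee_pos: [0.495, -0.2, 0.2446]
eef_rot: [0.003, 1.0, 0.0, 0.0]
ft_force: [-0.4, 0.1, 0.3]
width: 0.0003
grip_force: 0.0
```

Emit:
{"name": "carry_out", "arguments": {
  "moves": [
    [0,0,0,0,0,-0.83],
    [0,0,0,0,0,-0.83],
    [0,0,0,0,0,-0.84],
    [0,0,0,0,0,0]
  ]
}}

```text
time: 8.12
ee_pos: [0.495, -0.2, 0.2446]
eef_rot: [-0.168, 0.986, -0.0, 0.0]
ft_force: [-0.5, 0.1, 0.6]
width: 0.0007
grip_force: 0.0
```

Run:
```python
from h import *
delta(-.095,.072)
d=cam('wrist')
P=cloud(d);D=P[...,:2]-hinge;a=D@ex;b=D@ey
h=cv2.cvtColor(d['pixels'],cv2.COLOR_RGB2HSV)
m=((h[...,0]<8)|(h[...,0]>172))&(h[...,1]>130)&(h[...,2]>50)&(abs(b)<.02)&(a>-.12)&(a<-.07)&(P[...,2]>.06)
print('red',m.sum(),np.median(P[m][:,2]),a[m].min(),a[m].max(),b[m].min(),b[m].max())
```

```text
tip a,b,z -0.09579482886274601 -0.0007220341740247381 0.23059121921127976 d [-0.02  0.02  3.96] tool x in supply -0.999998903453261 0.0014767112700176971 z [ 0.  0. -1.] F [-0.5  0.1  0.6] 8.125 [ 0.34  0.13 -0.05  1.69  0.01  1.32  2.2 ]
red 457 0.06741647748617852 -0.10414574850933073 -0.081324834404462 -0.008633761290333187 0.014114511835997101
```

Emit:
{"name": "carry_out", "arguments": {
  "moves": [
    [0,0.06,1,0,0,0],
    [0,0,1,0,0,0],
    [0,0,1,0,0,0],
    [0,0,0.85,0,0,0],
    [0,0,0.1,0,0,0],
    [0,0,0,0,0,0]
  ]
}}

```text
time: 8.93
ee_pos: [0.4948, -0.1979, 0.0875]
eef_rot: [-0.168, 0.986, -0.0, 0.0]
ft_force: [-0.6, -0.2, 0.0]
width: 0.0005
grip_force: 0.0
```

Emit:
{"name": "carry_out", "arguments": {
  "moves": [
    [0,0,0.1,0,0,0],
    [0,0,0.1,0,0,0],
    [0,0,0.1,0,0,0],
    [0,0,0,0,0,0],
    [0,0,0,0,0,0]
  ]
}}

```text
time: 9.55
ee_pos: [0.4952, -0.1981, 0.0763]
eef_rot: [-0.169, 0.986, -0.001, 0.001]
ft_force: [-3.1, 0.8, 14.5]
width: 0.0003
grip_force: 7.6
```

Emit:
{"name": "carry_out", "arguments": {
  "moves": [
    [0,0,0.04,0,0,0],
    [0,0,0,0,0,0],
    [0,0,-0.5,0,0,0],
    [0,0,-1,0,0,0],
    [0,0,-1,0,0,0],
    [0,0,-1,0,0,0],
    [0,0,-1,0,0,0],
    [0,0,0,0,0,0],
    [0,0,0,0,0,0]
  ]
}}

```text
time: 10.68
ee_pos: [0.4938, -0.1976, 0.2521]
eef_rot: [-0.169, 0.986, 0.0, -0.0]
ft_force: [0.3, 0.1, -0.2]
width: 0.0006
grip_force: 0.0
```

Run:
```python
from h import *
delta(.035,.175)
d=angle('wrist')
P=cloud(d);D=P[...,:2]-hinge;a=D@ex;b=D@ey
h=cv2.cvtColor(d['pixels'],cv2.COLOR_RGB2HSV)
m=((h[...,0]<8)|(h[...,0]>172))&(h[...,1]>130)&(h[...,2]>50)&(abs(b)<.02)&(a>-.12)&(a<-.07)&(P[...,2]>.05)
print('red',m.sum(),np.median(P[m][:,2]))
```

```text
tip a,b,z -0.09608826548406284 0.001969045026428025 0.23809440103746843 d [-3.28 -0.05  1.57] tool x in supply -0.9999994139777786 0.00073910708015048 z [-0.001  0.    -1.   ] F [ 0.3  0.1 -0.2] 10.675 [ 0.34  0.12 -0.05  1.68  0.01  1.34  2.2 ]
red 524 0.06712114100758737
```

The button has come back up (top at 67 mm). Now over and behind the cover.

Emit:
{"name": "carry_out", "arguments": {
  "moves": [
    [-0.8,0,0,0,0,0],
    [-0.85,0,0,0,0,0],
    [-0.85,0,0,0,0,0],
    [-0.8,-0.05,0,0,0,0],
    [0,0,0,0,0,0],
    [0,0,0.8,0,0,0],
    [0,0,0.77,0,0,0],
    [0,0,0,0,0,0]
  ]
}}

```text
time: 11.72
ee_pos: [0.617, -0.1559, 0.1871]
eef_rot: [-0.169, 0.986, 0.001, -0.003]
ft_force: [0.0, 0.1, 1.1]
width: 0.0008
grip_force: 0.0
```

Run:
```python
from h import *
delta(.035,.175);angle('wrist')
a0=None
for t in np.linspace(1.3,0,11):
    c=.095*np.array([-np.cos(t),np.sin(t)])+.008*np.array([np.sin(t),np.cos(t)])
    p=np.array([c[0]+.0095*np.sin(t),.088+c[1]])
    print(round(t,2),p.round(4),None if a0 is None else [round(-(p-a0)[0]/.04,2),round(-(p-a0)[1]/.04,2)]); a0=p
```

```text
tip a,b,z 0.0338745729598939 0.00023272957032975368 0.1730775065583571 d [-0.03 -0.01 -0.05] tool x in supply -0.9999851356419788 0.0013144610454295775 z [-0.006  0.001 -1.   ] F [0.  0.1 1.1] 11.725 [ 0.24  0.39 -0.09  1.49  0.03  1.27  2.06]
wrist 13264 z [0.10017384 0.20045098 0.20581496] a at z [np.float64(0.004905882867145084), np.float64(-0.03520939515711474), np.float64(-0.02799674565354271)] line ang 1.2013353416040515
1.3 [-0.0086  0.1817] None
1.17 [-0.021   0.1786] [np.float64(0.31), np.float64(0.08)]
1.04 [-0.033  0.174] [np.float64(0.3), np.float64(0.12)]
0.91 [-0.0445  0.1679] [np.float64(0.29), np.float64(0.15)]
0.78 [-0.0552  0.1605] [np.float64(0.27), np.float64(0.19)]
0.65 [-0.065   0.1519] [np.float64(0.25), np.float64(0.22)]
0.52 [-0.0737  0.1421] [np.float64(0.22), np.float64(0.24)]
0.39 [-0.0812  0.1315] [np.float64(0.19), np.float64(0.27)]
0.26 [-0.0873  0.1202] [np.float64(0.15), np.float64(0.28)]
0.13 [-0.0919  0.1082] [np.float64(0.12), np.float64(0.3)]
0.0 [-0.095  0.096] [np.float64(0.08), np.float64(0.31)]
```

Emit:
{"name": "carry_out", "arguments": {
  "moves": [
    [0.45,0,0,0,0,0],
    [0.4,0,0,0,0,0],
    [0.3,0,0,0,0,0],
    [0.26,0,0,0,0,0],
    [0.26,0,0,0,0,0],
    [0.29,0,0.13,0,0,0],
    [0.27,0,0.19,0,0,0],
    [0.25,0,0.22,0,0,0],
    [0.22,0,0.24,0,0,0],
    [0.19,0,0.27,0,0,0],
    [0.15,0,0.28,0,0,0],
    [0.12,0,0.25,0,0,0],
    [0,0,0,0,0,0]
  ]
}}

```text
time: 13.4
ee_pos: [0.4992, -0.198, 0.126]
eef_rot: [-0.169, 0.986, 0.0, -0.001]
ft_force: [-1.0, 0.4, 2.0]
width: 0.0004
grip_force: 1.0
```

Run:
```python
from h import *
delta(-.095,.096)
```

```text
tip a,b,z -0.09120033190568817 -0.00018918470529736948 0.11201122779491134 d [0.09 0.   0.4 ] tool x in supply -0.9999977054472179 0.0011950895545397684 z [-0.002  0.    -1.   ] F [-1.   0.4  2. ] 13.4 [ 0.35  0.23 -0.06  1.83  0.02  1.08  2.19]
```

Emit:
{"name": "carry_out", "arguments": {
  "moves": [
    [0.05,0,0.2,0,0,0],
    [0.04,0,0.2,0,0,0],
    [0,0,0.1,0,0,0],
    [0,0,0.1,0,0,0],
    [0,0,0.05,0,0,0],
    [0,0,0,0,0,0],
    [0,0,0,0,0,0]
  ]
}}

```text
time: 14.28
ee_pos: [0.4969, -0.1993, 0.1035]
eef_rot: [-0.169, 0.986, -0.0, 0.0]
ft_force: [-12.9, 3.3, 30.8]
width: 0.0006
grip_force: 15.2
```

Emit:
{"name": "carry_out", "arguments": {
  "moves": [
    [0,0,-0.2,0,0,0],
    [0,0,-0.3,0,0,0],
    [0,0,-1,0,0,0],
    [0,0,-1,0,0,0],
    [0,0,-1,0,0,0],
    [0,0,0,0,0,0],
    [0,0,0,0,0,0],
    [0,0,0,0,0,0],
    [0,0,0,0,0,0],
    [0,0,0,0,0,0],
    [0,0,0,0,0,0],
    [0,0,0,0,0,0],
    [0,0,0,0,0,0]
  ]
}}

```text
time: 15.9
ee_pos: [0.4968, -0.1989, 0.241]
eef_rot: [-0.169, 0.986, 0.0, 0.0]
ft_force: [0.2, -0.1, -0.6]
width: 0.0003
grip_force: 0.0
```

Run:
```python
from h import *
print(read_state()['ee_pos'])
for n in('scene','side'):
    k=cam(n,'e_'+n+'.png');P=cloud(k);h=cv2.cvtColor(k['pixels'],cv2.COLOR_RGB2HSV)
    D=P[...,:2]-hinge;a=D@ex;b=D@ey
    m=(h[...,0]>18)&(h[...,0]<35)&(h[...,1]>120)&(h[...,2]>80)&(k['range_z']>0)&(abs(b)<.045)&(a<-.003)&(a>-.117)&(P[...,2]<.2)
    print(n,m.sum(),np.polyfit(a[m],P[m][:,2],1),np.percentile(P[m][:,2],[2,50,98]))
```

```text
[ 0.49678549 -0.19892593  0.24096288]
scene 1228 [-0.00335602  0.09604027] [0.09300271 0.0962851  0.09941643]
side 1225 [0.00842258 0.09754002] [0.09344908 0.09718689 0.10038173]
```

View pics/e_side.png

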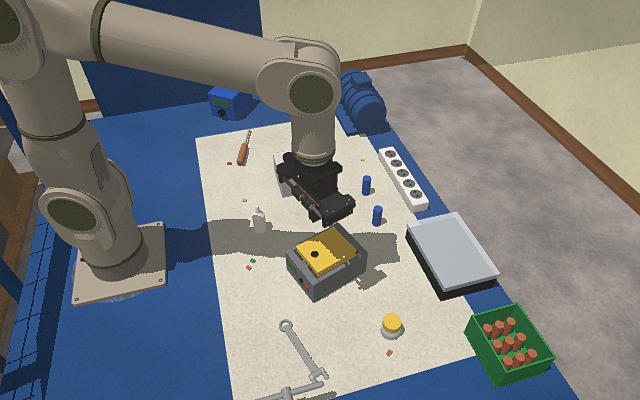

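The cover is level and latched at 96 mm, with its dot at (314,254) as at the start. The loose things stand where they were, and the arm is clear.

```bash
python3 -c "
from bench import r
print(r.close_job())"
```

```text
the job is handed in; nothing more can be done
None
```

The job is handed in: the cover popped open, the red reset button was pushed to its stop and came back up, and the cover is shut again, latched and level, with the loose things left in place (about 16 s of the 58 s used).

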